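# Seat the slide box in the scanner dock by feel and lock it

### The job

Push the blue slide box along its tray into the white scanner dock until it is fully home: out of sight inside it first meets a light feeler plate that gives way for a little, then a firm stop; press it firmly against the stop (about 13 N) but do not ram it. Then lock the dock: push the selector dial on its roof in, turn it clockwise from the red mark to the green mark and let it spring back up. Leave everything else on the desk undisturbed.

Things in the scene. Friction and masses are not known exactly. Their poses are not given: they have to be found in the camera images.
- slide_box: closed blue slide box, 73 mm wide, 142 mm long, 38 mm high (hard walls -34 to +32 mm across), loose, about 0.3 kg. Origin under its centre; y along its length, z up. It lies on the dock's tray between the guide rails, length along the tray, one end already 4 to 30 mm inside the mouth. Sliding it there takes about 1 to 4 N. More than 25 N on it would harm the stop.
- loader: white scanner dock with tray, fixed. Origin on the desk below the middle of the mouth; x level along the tray into the dock (push this way), z up. Tray floor 4 mm thick, from x = -195 mm; guide rails 15 mm high, 76 mm apart, from x = -185 mm to 0. Closed housing: x = 0 to 150 mm, y = +-54 mm, roof 82 mm high.
- mouth (a point): middle of the dock's mouth (76 mm wide, 45 mm high), 28 mm above the desk. Hidden inside, 45 to 85 mm behind it (differs each time), stands a feeler plate: it gives way for 10 mm under about 4 N more, then comes the firm stop, on rubber that yields 1 mm per 3.5 N and springs back. When home, the box still sticks out of the mouth by 47 to 90 mm.
- feeler (a joint): how far the hidden feeler plate has been pushed back, m: 0 untouched, 0.010 against the firm stop. It stays where it was pushed. It tells nothing of where the stop is.
- dial_grip (a point): point in the dial's bar, on the dial's upright axis (85 mm behind the mouth, middle of the roof), 118 mm above the desk. The black bar is 56 mm long (point's x), 14 mm thick (point's y), and reaches 12 mm above and 18 mm below this point, down to a grey disc of 62 mm diameter. The axes turn with the dial; the bar's end with the white line is at -x.
- dial (a joint): angle of the dial, rad, growing clockwise seen from above: 0 at the red mark (unlocked, start), 1.047 (60 degrees) at the green mark (locked), with end stops at both. While the dial is up it has only 0.1 rad of play.
- dial_press (a joint): how far the dial is pushed in (down), m: 0 up, 0.007 fully in. The spring takes 3 N to start and 6.5 N to hold fully in. The dial turns freely only when pushed in by more than 5 mm; let go, it springs up at either mark.
- label_tape: ring of beige tape lying flat, 104x102x25 mm; origin under its centre; a bystander
- beaker: small glass beaker, 54 mm wide, 66 mm high; origin under its centre; a bystander
- flask: flat clear culture flask with orange cap, 52x99x24 mm, lying; origin under its centre; a bystander
- tip_box: yellow box of pipette tips with clear lid, 80x126x72 mm; origin under its centre; a bystander
- mouse: black computer mouse 104x60x36 mm; origin under its centre; a bystander
- well_plate: clear 24-well plate, 86x128x20 mm; origin under its centre; a bystander
Not all that is in view belongs to the job. Of the things that look like the slide_box, the smaller one is meant.

How it is judged:
On the way, in this order (a step that is already met when the one before it is completed fails the run):
1. the slide box has pushed the feeler back to the firm stop while the dial still stands at the red mark (value of joint feeler above 0.0088 m and x of slide_box in the frame of loader above -0.035 m and angle between the y axis of slide_box and the x axis of loader, either way round below 0.12 rad and angle between slide_box's own z axis and vertical below 0.05 rad and value of joint dial below 0.3 rad), for 0.1 s.
2. the dial is pushed in and turning away from the red mark (value of joint dial_press above 0.003 m and value of joint dial above 0.4 rad), for 0.05 s.
3. the dial stands at the green mark, sprung up (value of joint dial above 0.92 rad and value of joint dial_press below 0.002 m), for 0.2 s.
At the end, for the whole second after the job is handed in: The feeler is pushed back at least 8.8 of its 10 mm, the slide box lies flat and straight (within 0.12 rad) in the dock with its centre no more than 35 mm outside the mouth, at rest; the dial stands at the green mark (at least 0.92 rad) and has sprung back up (within 2 mm) (all of step 3 and value of joint feeler above 0.0088 m and x of slide_box in the frame of loader above -0.035 m and angle between the y axis of slide_box and the x axis of loader, either way round below 0.12 rad and angle between slide_box's own z axis and vertical below 0.05 rad and linear speed of slide_box below 0.01 m/s); the robot touches nothing.
It fails at once if the robot pushes the slide box with more than 25 N (contact force between the arm and slide_box above 25 N).
It fails at once if the robot's fingers push the slide box with more than 25 N (contact force between the fingers and slide_box above 25 N).
It fails at once if a bystander is moved by more than 20 mm (distance of any of label_tape, beaker, flask, tip_box, mouse, well_plate from where it was at the start of the episode above 0.02 m).
It also fails if it takes over 56 s, if anything falls off the work surface, if the arm or the gripper's body presses on something with over 40 N, if the wrist force passes 120 N, or if a joint passes its speed limit or range.

### The arm

A 6-joint arm with a two-finger parallel gripper is mounted at the origin on a cart in front of the work surface, level with it; the furniture and walls round the work are solid. World frame = base frame: x ahead of the robot, y to its left, z up, the work surface at z = 0. Lengths are in m, angles in rad, forces in N, time in s.
With the tool pointing down it reaches from about 0.325 to 0.9 m from the base axis. Payload 6.1 kg.
Tool frame: the origin (TCP) lies on the centre line of the jaws, within the pads' length; the fingertips stand 14 mm ahead of it and the grasp point (between the pads) lies 5 mm behind it; z points along the fingers, y is the direction in which the jaws open and shut (so a half turn about z gives the same grasp; the last joint's range is limited). The gripper opens to 87 mm and grips with 3 to 60 N. Pads are 19 mm wide; open, the fingers measure 117 mm over their backs; the gripper's body (75 mm by 190 mm) begins 51 mm behind the grasp point.
Start: joints at [-0.126, 0.22, 1.526, -0, 1.395, -0.126], TCP at [0.625, -0, 0.237] pointing down, gripper open.
Joint ranges: [-2.98, 2.98], [-0.91, 2.08], [0.09, 2.57], [-1.24, 4.39], [0.2, 2.65], [-2.68, 2.68]. Speed limits (rad/s): [2.57, 2.57, 3.01, 3.14, 3.14, 3.14].

### API

Orientations are given as a unit quaternion [x, y, z, w].
In Python, from rig import r, eyes gives the robot as it stands. The module is installed in compiled form; this text tells all that it offers.
- The arm moves only by the tool step_arm, never from a script. Its argument "deltas" is one flat list of numbers, 5 for each row, row after row: the closure, from -1 (fully open) to 1 (shut), so that 0 is half open, then the shift along the tool's x, y, z in mm, then the turn about the tool's z in rad. A call has exactly 5 rows; each row shifts and turns the commanded pose from where the row before left it, along the tool's axes as they then stand; what a row does not reach is not made up. A row lasts 1/8 s, in which the tool goes at most 62.5 mm and 10.7 degrees, less where a joint would pass 70% of its speed; a pose out of reach is approached as far as the arm can. A call with a gripper value outside its range is refused whole. The fingers move at their own pace and stop on an object; "squeeze" is the grip in N (left out, the last holds). Time passes only in rows, so rows that do not move let the fingers close, or fill a call up. It gives the time, the measured TCP pose, the force and the opening at its end, in the units of the state.
- r.state(): the state, without advancing time (a new reading comes with each control period).
- eyes.capture(name): name is "scene" or "side" or "wrist"; returns a dict with "image" (384x512x3 uint8, red, green, blue), "vfov" (degrees; the focal length in pixels is half the picture's height over the tangent of half this angle, whatever the lens; pixels are square), "cx", "cy" (the principal point, pixels), "world_to_cam" (4x4, takes a point from world to camera coordinates); the wrist camera has in their place "T_tool_cam" (4x4, takes a point from camera to tool coordinates, whose origin is the TCP and whose axes are the flange's). Camera axes: x right, y down, z forward; pixel columns grow to the right and rows downward; lengths in m; the calibration is good to about 2 mm. A picture is of the moment at which its call begins: read the wrist's pose just before it. There is no depth.
- r.finish_job(): hands the job in, once; it reports no verdict.
The state is a dict: "time": time; "qpos": joint angles; "joint_velocities": joint speeds; "tau": joint torques, N m; "tool_pos": TCP position; "tool_rot": TCP orientation; "force": force on the tool from outside, world axes, zero at the start; "moment": the same for the moment, N m; "width": finger opening in m.
Only numpy, scipy, OpenCV 4.12 (cv2) and the standard library are available. Lean on these libraries where they do the work, as an engineer would, in place of code of your own. Each camera call takes 0.05 s, during which the arm holds its last target. There are 200 camera calls.

## Working session

There is one attempt and no reset: what is moved stays moved. The work goes in short steps, Python scripts to look and compute and a tool call to move; the robot and the scene stay as the last step left them, time stands still between calls to the robot, and variables do not carry over. Pictures are saved under pics/ and viewed, about 8 in all and at most 12, crops included, and the job is handed in when it is done.

Besides the shell and the picture viewer there is one more tool, called after ">>>" in YAML: its name, and indented under it one key for each argument. step_arm: Moves the arm, as the interface text tells. Its arguments: {"type":"object","properties":{"deltas":{"type":"array","items":{"type":"number"}},"squeeze":{"type":"number"}},"required":["deltas"]}

```bash
mkdir -p pics; cat > h.py <<'E'
from rig import r, eyes
import numpy as np, cv2
from scipy.spatial.transform import Rotation as R
def cap(n,f):
    s=r.state(); d=eyes.capture(n); cv2.imwrite('pics/'+f,d['image'][:,:,::-1])
    np.save('pics/'+f+'.npy',{**d,'s':s},allow_pickle=True); return d
def load(f): return np.load('pics/'+f+'.npy',allow_pickle=True).item()
def W2C(d):
    if 'world_to_cam' in d: return np.array(d['world_to_cam'])
    T=np.eye(4);T[:3,:3]=R.from_quat(d['s']['tool_rot']).as_matrix();T[:3,3]=d['s']['tool_pos']
    return np.linalg.inv(T@np.array(d['T_tool_cam']))
def foc(d): return d['image'].shape[0]/2/np.tan(np.radians(d['vfov'])/2)
def ray(d,u,v,z):
    M=np.linalg.inv(W2C(d)); f=foc(d)
    k=M[:3,:3]@np.array([(u-d['cx'])/f,(v-d['cy'])/f,1]); o=M[:3,3]
    return o+k*(z-o[2])/k[2]
def proj(d,p):
    q=W2C(d)@np.r_[p,1]; return foc(d)*q[:2]/q[2]+[d['cx'],d['cy']]
E
python3 - <<'E'
from h import *
a=cap('scene','s0.png');b=cap('side','d0.png');c=cap('wrist','w0.png')
s=r.state();print(s)
for d in(a,b):print(np.linalg.inv(W2C(d)).round(3),d['vfov'],d['cx'],d['cy'])
print(c['T_tool_cam'],c['vfov'],[k for k in c])
im=np.hstack([cv2.resize(x['image'],(400,300)) for x in (b,c)])
cv2.imwrite('pics/m0.png',im[:,:,::-1])
E
```

```text
{'time': 0.15, 'qpos': array([-1.26080763e-01,  2.21081951e-01,  1.52732420e+00, -9.75077049e-06,
        1.39466911e+00, -1.26106341e-01]), 'joint_velocities': array([ 0.00165692, -0.00040497, -0.00351652,  0.00045903, -0.00057991,
       -0.00086308]), 'tau': array([ 5.44750201e-04, -4.95191681e+01, -3.87881935e+01,  6.99610985e-02,
        5.31197037e-02, -7.11234907e-05]), 'tool_pos': array([6.24561870e-01, 6.05495491e-05, 2.35678377e-01]), 'tool_rot': array([ 7.07096937e-01,  7.07116237e-01, -4.57890973e-04, -5.82998947e-04]), 'force': array([ 0.04837614, -0.82221292,  0.36942736]), 'moment': array([-0.05314174, -0.00971848,  0.01779972]), 'width': 0.08691021358110661}
[[ 0.699 -0.5    0.512 -0.238]
 [-0.715 -0.48   0.508 -0.85 ]
 [-0.008 -0.721 -0.693  1.238]
 [ 0.     0.     0.     1.   ]] 44.29143458862839 256.71182856433285 199.75216448492213
[[-0.84  -0.298  0.453 -0.064]
 [-0.542  0.495 -0.679  0.961]
 [-0.022 -0.816 -0.577  0.936]
 [ 0.     0.     0.     1.   ]] 51.318545161615674 252.81903045428905 187.8565306080236
[[ 2.84848616e-04 -9.53838156e-01 -3.00320981e-01  8.40151221e-02]
 [ 9.99999945e-01  3.22220606e-04 -7.49122063e-05 -1.03868755e-04]
 [ 1.68223729e-04 -3.00320943e-01  9.53838195e-01 -1.48189120e-01]
 [ 0.00000000e+00  0.00000000e+00  0.00000000e+00  1.00000000e+00]] 60.45375250470228 ['image', 'vfov', 'cx', 'cy', 'T_tool_cam']
```

View pics/s0.png

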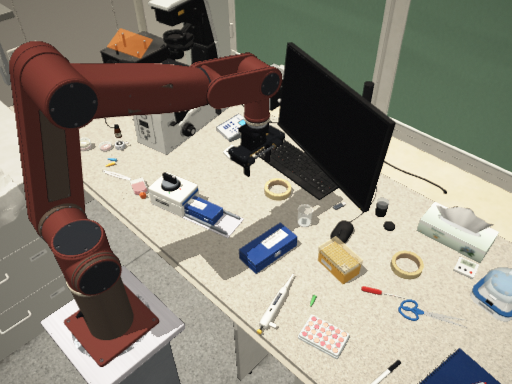

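View pics/m0.png

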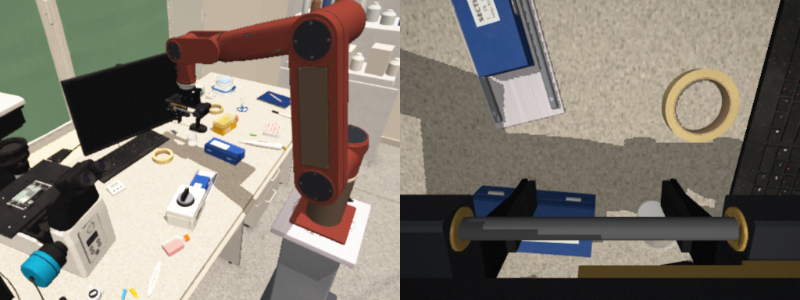

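The scene picture shows the dock at (173,192) with the small blue box on its tray at (205,210). The larger blue box lies free at (268,247), so it isn't the one meant. The one on the tray fits the description. I'll confirm this with an enlarged crop.

```bash
python3 - <<'E'
from h import *
a=load('s0.png');b=load('d0.png')
A=cv2.resize(a['image'][160:250,130:250],(800,600),interpolation=cv2.INTER_CUBIC)
B=cv2.resize(b['image'][200:300,190:290],(600,600),interpolation=cv2.INTER_CUBIC)
cv2.imwrite('pics/m1.png',cv2.resize(np.hstack([A,B]),(800,343))[:,:,::-1])
for p in [(240,225),(205,210),(172,190)]: print(ray(a,*p,0.02).round(3))
E
```

```text
[ 0.53  -0.005  0.02 ]
[0.494 0.141 0.02 ]
[0.477 0.313 0.02 ]
```

View pics/m1.png

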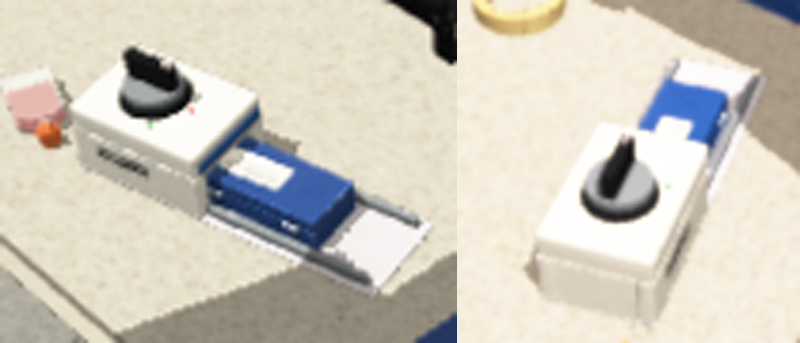

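```bash
python3 - <<'E'
from h import *
from scipy.optimize import least_squares
a=load('s0.png');b=load('d0.png');w=load('w0.png')
fa=lambda u,v:(130+u*120/457,160+v*90/343)
fb=lambda u,v:(190+(u-457)/3.43,200+v/3.43)
L=[(a,fa(72,105),(150,.054)),(a,fa(260,100),(0,-.054)),(a,fa(198,163),(0,.054)),
(b,fb(613,122),(0,-.054)),(b,fb(708,140),(0,.054)),(b,fb(645,270),(150,.054)),(b,fb(538,250),(150,-.054))]
def T(p,q):
    c,s=np.cos(p[2]),np.sin(p[2]);return np.array([p[0]+c*q[0]-s*q[1],p[1]+s*q[0]+c*q[1],q[2]])
def res(p): return np.concatenate([proj(d,T(p,(x/1e3,y,.082)))-uv for d,uv,(x,y) in L])
f=least_squares(res,[.5,.2,1.75],loss='soft_l1');print(f.x,res(f.x).round(1))
p=f.x
for q in [(-.195,.04,.004),(-.195,-.04,.004),(.085,0,.118)]:print(q,T(p,q).round(3),proj(w,T(p,q)).round(0))
# wrist view tray end corners (mosaic right half scale 512/400)
for u,v in[(563-400,117),(503-400,127)]:print(ray(w,u*1.28,v*1.28,.004).round(4))
E
```

```text
[0.47196074 0.1938672  1.79312046] [-1.5  0.3  0.  -1.2 -2.1 -0.1 -3.5 -1.3  0.9  1.   2.1 -2.3 -1.5 -5.6]
(-0.195, 0.04, 0.004) [ 0.476 -0.005  0.004] [129. 166.]
(-0.195, -0.04, 0.004) [0.554 0.012 0.004] [194. 152.]
(0.085, 0, 0.118) [0.453 0.277 0.118] [ -33. -253.]
[0.571  0.0148 0.004 ]
[ 0.48   -0.0005  0.004 ]
```

The box on the tray, with a white label, is confirmed as the slide box. The fit puts the mouth at about (0.472, 0.194) with a yaw of about 1.79. I'll move the wrist camera over it for a close look.

>>> step_arm:
  deltas: [-1, 34, -29, -13, 0, -1, 34, -29, -13, 0, -1, 34, -29, -13, 0, -1, 34, -29, -13, -0.11, -1, 34, -29, -13, -0.11]

```text
time: 0.78
tool_pos: [0.4752, 0.1676, 0.3017]
tool_rot: [0.624, 0.782, -0.0, -0.0]
force: [0.5, 0.2, 0.1]
width: 0.087
```

>>> step_arm:
  deltas: [-1, 0, 0, 0, 0, -1, 0, 0, 0, 0, -1, 0, 0, 0, 0, -1, 0, 0, 0, 0, -1, 0, 0, 0, 0]

```text
time: 1.4
tool_pos: [0.4767, 0.1661, 0.3011]
tool_rot: [0.626, 0.78, -0.0, -0.0]
force: [-0.3, -0.2, 0.0]
width: 0.0867
```

```bash
python3 - <<'E'
from h import *
s=r.state();print(s['tool_pos'],s['tool_rot'],s['force'])
d=cap('wrist','w1.png')
cv2.imwrite('pics/w1b.png',cv2.resize(d['image'],(800,600),interpolation=cv2.INTER_CUBIC)[:,:,::-1])
E
```

```text
[0.47669471 0.16608598 0.3011284 ] [ 6.25650775e-01  7.80103174e-01 -3.03715180e-04 -2.30321802e-04] [-0.27426805 -0.2370052   0.03832285]
```

View pics/w1b.png

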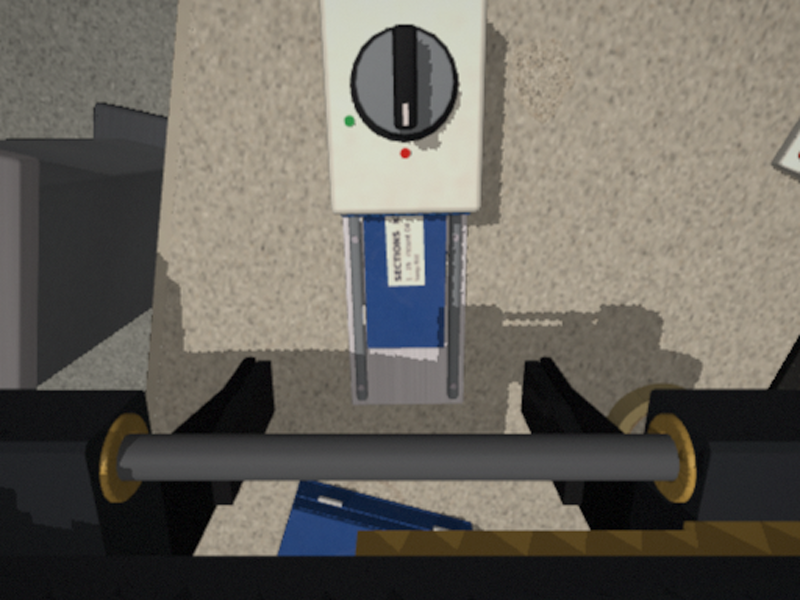

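The wrist picture (800x600) shows these pixels:
- Roof front edge: (332,213)–(480,210).
- Dial bar: (405,26)–(404,128). It lies along the dock axis, with its white line toward the mouth at the red dot (405,153). The green dot is at (349,121).
- Box rear edge: (368,348)–(444,346).
- Tray end: (354,403)–(464,404).

```bash
python3 - <<'E'
from h import *
d=load('w1.png');k=.64
P={n:ray(d,u*k,v*k,z) for n,u,v,z in [('rl',332,213,.082),('rr',480,210,.082),('b1',405,26,.13),('b0',404,128,.13),('bl',368,348,.042),('br',444,346,.042),('tl',354,403,.004),('tr',464,404,.004)]}
for n,p in P.items():print(n,p.round(4))
m=lambda a,b:(P[a]+P[b])/2
for a,b in['rl rr'.split(),'b1 b0'.split(),'bl br'.split(),'tl tr'.split()]:print(a,b,m(a,b).round(4),'len',np.linalg.norm(P[a]-P[b]).round(4))
v=m('rl','rr')-m('tl','tr');print('yaw',np.arctan2(v[1],v[0]),np.hypot(*v[:2]))
v=m('b1','b0')-m('tl','tr');print('yaw dial',np.arctan2(v[1],v[0]),np.hypot(*v[:2]))
v=P['b1']-P['b0'];print('yaw bar',np.arctan2(v[1],v[0]))
v=P['rr']-P['rl'];print('yaw edge',np.arctan2(v[1],v[0])+np.pi/2)
R0=R.from_quat(d['s']['tool_rot']).as_matrix();print('tool yaw',np.arctan2(R0[1,0],R0[0,0]))
print('bl-box to mouth',(m('rl','rr')-m('bl','br'))[:2])
print(R0.T@(m('bl','br')-d['s']['tool_pos']),R0.T@(m('b1','b0')-d['s']['tool_pos']),R0.T@(m('tl','tr')-d['s']['tool_pos']))
E
```

```text
rl [0.4245 0.1873 0.082 ]
rr [0.5266 0.2122 0.082 ]
b1 [0.45   0.3063 0.13  ]
b0 [0.4614 0.2535 0.13  ]
bl [0.4716 0.0741 0.042 ]
br [0.5346 0.09   0.042 ]
tl [ 0.4711 -0.0015  0.004 ]
tr [0.5754 0.0206 0.004 ]
rl rr [0.4756 0.1997 0.082 ] len 0.1051
b1 b0 [0.4557 0.2799 0.13  ] len 0.054
bl br [0.5031 0.0821 0.042 ] len 0.065
tl tr [0.5233 0.0095 0.004 ] len 0.1066
yaw 1.8165050205950775 0.1960776078250068
yaw dial 1.8157841952697304 0.27868568688637196
yaw bar 1.7836549126573265
yaw edge 1.8102524853243898
tool yaw 1.7896616041389664
bl-box to mouth [-0.02752099  0.11766612]
[-0.08773607  0.0077106   0.25912442] [0.11568029 0.00431059 0.17112277] [-0.16290771  0.01168578  0.29712295]
```

>>> step_arm:
  deltas: [1, 0, 0, 0, -0.025, 1, -31, 2, -40, 0, 1, -31, 2, 40, 0, 1, -31, 2, 50, 0, 1, -31, 1, 50, 0]

```text
time: 2.08
tool_pos: [0.5138, 0.047, 0.2007]
tool_rot: [0.615, 0.789, 0.0, 0.001]
force: [0.5, -0.5, 0.4]
width: 0.0447
```

>>> step_arm:
  deltas: [1, 0, 0, 50, 0, 1, 0, 0, 50, 0, 1, 0, 0, 30, 0, 1, 0, 0, 0, 0, 1, 0, 0, 0, 0]

```text
time: 2.7
tool_pos: [0.5144, 0.048, 0.073]
tool_rot: [0.615, 0.788, 0.001, 0.001]
force: [0.2, -0.2, 0.2]
width: 0.0016
```

```bash
cat > st.py <<'E'
from h import *
s=r.state();Rm=R.from_quat(s['tool_rot']).as_matrix()
y=1.815;ax=np.array([np.cos(y),np.sin(y)]);o=np.array([.5233,.0095])+.195*ax
v=s['tool_pos'][:2]-o
print('t',s['time'],'loader x,y,z mm',(1e3*np.r_[v@ax,v@[-ax[1],ax[0]],s['tool_pos'][2]]).round(1),'yaw',np.arctan2(Rm[1,0],Rm[0,0]).round(4),'Ftool',(Rm.T@s['force']).round(2),'mom',(Rm.T@s['moment']).round(2),'w',s['width'],'Rz',Rm[:,2].round(3))
E
python3 st.py
```

```text
t 2.7 loader x,y,z mm [-155.5   -0.7   73. ] yaw 1.8162 Ftool [-0.21  0.1  -0.25] mom [-0.03  0.01  0.04] w 0.0016436803819779955 Rz [ 0.002 -0.    -1.   ]
```

>>> step_arm:
  deltas: [1, 0, 0, 20, 0, 1, 0, 0, 20, 0, 1, 5, 0, 0, 0, 1, 5, 0, 0, 0, 1, 2, 0, 0, 0]

```text
time: 3.32
tool_pos: [0.5115, 0.0601, 0.0331]
tool_rot: [0.615, 0.788, 0.001, 0.001]
force: [-0.0, -0.4, -0.1]
width: 0.0003
```

>>> step_arm:
  deltas: [1, 2, 0, 0, 0, 1, 2, 0, 0, 0, 1, 2, 0, 0, 0, 1, 2, 0, 0, 0, 1, 2, 0, 0, 0]

```text
time: 3.95
tool_pos: [0.5079, 0.0694, 0.0315]
tool_rot: [0.615, 0.788, -0.0, -0.0]
force: [0.2, 0.1, -0.5]
width: 0.0006
```

```bash
python3 st.py
```

```text
t 3.95 loader x,y,z mm [-133.1    0.5   31.5] yaw 1.8158 Ftool [0.07 0.22 0.54] mom [ 0.01 -0.01 -0.05] w 0.000602801709676681 Rz [-0. -0. -1.]
```

>>> step_arm:
  deltas: [1, 2, 0, 0, 0, 1, 2, 0, 0, 0, 1, 2, 0, 0, 0, 1, 2, 0, 0, 0, 1, 2, 0, 0, 0]

```text
time: 4.58
tool_pos: [0.5054, 0.0792, 0.0315]
tool_rot: [0.615, 0.788, -0.0, -0.0]
force: [-0.5, -1.2, -0.7]
width: 0.0003
```

>>> step_arm:
  deltas: [1, 2, 0, 0, 0, 1, 2, 0, 0, 0, 1, 2, 0, 0, 0, 1, 2, 0, 0, 0, 1, 2, 0, 0, 0]

```text
time: 5.2
tool_pos: [0.5031, 0.0889, 0.0315]
tool_rot: [0.615, 0.788, -0.0, 0.0]
force: [0.7, -1.6, -0.7]
width: 0.0003
```

```bash
python3 st.py
```

```text
t 5.2 loader x,y,z mm [-113.1    0.4   31.5] yaw 1.8158 Ftool [-1.76  0.29  0.73] mom [ 0.02 -0.21  0.  ] w 0.00030095654502056645 Rz [-0. -0. -1.]
```

>>> step_arm:
  deltas: [1, 2, 0, 0, 0, 1, 2, 0, 0, 0, 1, 2, 0, 0, 0, 1, 2, 0, 0, 0, 1, 2, 0, 0, 0]

```text
time: 5.82
tool_pos: [0.5006, 0.0986, 0.0315]
tool_rot: [0.615, 0.788, -0.0, -0.0]
force: [0.2, -0.6, -1.7]
width: 0.0006
```

>>> step_arm:
  deltas: [1, 2, 0, 0, 0, 1, 2, 0, 0, 0, 1, 2, 0, 0, 0, 1, 2, 0, 0, 0, 1, 2, 0, 0, 0]

```text
time: 6.45
tool_pos: [0.4982, 0.1083, 0.0315]
tool_rot: [0.615, 0.788, 0.0, -0.0]
force: [0.5, -0.5, -2.0]
width: 0.0003
```

>>> step_arm:
  deltas: [1, 2, 0, 0, 0, 1, 2, 0, 0, 0, 1, 2, 0, 0, 0, 1, 2, 0, 0, 0, 1, 2, 0, 0, 0]

```text
time: 7.08
tool_pos: [0.4958, 0.118, 0.0315]
tool_rot: [0.615, 0.788, 0.0, 0.0]
force: [-0.1, -1.3, -0.3]
width: 0.0004
```

```bash
python3 st.py; python3 - <<'E'
from h import *
d=cap('wrist','w2.png');e=cap('side','d2.png')
B=cv2.resize(e['image'][190:290,190:323],(512,384),interpolation=cv2.INTER_CUBIC)
cv2.imwrite('pics/m2.png',cv2.resize(np.hstack([d['image'],B]),(800,300))[:,:,::-1])
E
```

```text
t 7.075 loader x,y,z mm [-83.1   0.4  31.5] yaw 1.8157 Ftool [-1.2  -0.45  0.28] mom [ 0.04 -0.22  0.03] w 0.00044454899438227174 Rz [ 0.  0. -1.]
```

View pics/m2.png

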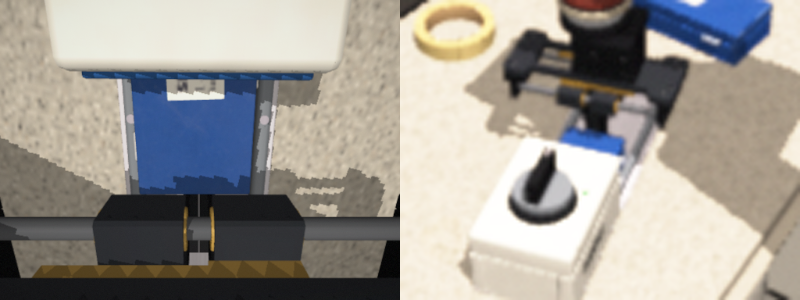

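The box is moving straight ahead of the fingertips and sticks out about 73 mm. I'll push on gently.

>>> step_arm:
  deltas: [1, 2, 0, 0, 0, 1, 2, 0, 0, 0, 1, 2, 0, 0, 0, 1, 2, 0, 0, 0, 1, 0, 0, 0, 0]

```text
time: 7.8
tool_pos: [0.4939, 0.1259, 0.0316]
tool_rot: [0.615, 0.788, 0.0, -0.0]
force: [-0.2, -0.1, -0.7]
width: 0.0006
```

```bash
python3 st.py
```

```text
t 7.8 loader x,y,z mm [-75.    0.4  31.6] yaw 1.8159 Ftool [-0.04 -0.27  0.69] mom [-0.02 -0.06 -0.01] w 0.0005563235670017369 Rz [ 0.  0. -1.]
```

>>> step_arm:
  deltas: [1, 1.6, 0, 0, 0, 1, 1.6, 0, 0, 0, 1, 1.6, 0, 0, 0, 1, 1.6, 0, 0, 0, 1, 1.6, 0, 0, 0]

```text
time: 8.43
tool_pos: [0.4922, 0.1326, 0.0316]
tool_rot: [0.615, 0.788, -0.0, 0.001]
force: [1.3, -6.7, 0.3]
width: 0.0006
```

```bash
python3 st.py
```

```text
t 8.425 loader x,y,z mm [-68.    0.4  31.6] yaw 1.8161 Ftool [-6.81 -0.34 -0.31] mom [ 0.12 -1.12  0.02] w 0.0006454551569251004 Rz [ 0.    -0.002 -1.   ]
```

The feeler is met, with about 6.8 N on the tool. I'll go slower now.

>>> step_arm:
  deltas: [1, 0.8, 0, 0, 0, 1, 0.8, 0, 0, 0, 1, 0.8, 0, 0, 0, 1, 0.8, 0, 0, 0, 1, 0, 0, 0, 0]

```text
time: 9.05
tool_pos: [0.4914, 0.1357, 0.0316]
tool_rot: [0.615, 0.788, -0.0, 0.001]
force: [0.9, -6.3, 0.0]
width: 0.0006
```

```bash
python3 st.py
```

```text
t 9.05 loader x,y,z mm [-64.8   0.5  31.6] yaw 1.816 Ftool [-6.31 -0.61 -0.  ] mom [ 0.09 -1.03 -0.01] w 0.0006242721076929569 Rz [ 0.    -0.001 -1.   ]
```

>>> step_arm:
  deltas: [1, 0.6, 0, 0, 0, 1, 0.6, 0, 0, 0, 1, 0.6, 0, 0, 0, 1, 0.6, 0, 0, 0, 1, 0, 0, 0, 0]

```text
time: 9.68
tool_pos: [0.4908, 0.138, 0.0316]
tool_rot: [0.615, 0.788, -0.0, 0.001]
force: [0.4, -6.0, 0.7]
width: 0.0004
```

```bash
python3 st.py
```

```text
t 9.675 loader x,y,z mm [-62.5   0.4  31.6] yaw 1.816 Ftool [-5.97 -1.04 -0.67] mom [ 0.1  -1.05  0.  ] w 0.00044967807996089995 Rz [ 0.    -0.001 -1.   ]
```

>>> step_arm:
  deltas: [1, 0.5, 0, 0, 0, 1, 0.5, 0, 0, 0, 1, 0.5, 0, 0, 0, 1, 0.5, 0, 0, 0, 1, 0, 0, 0, 0]

```text
time: 10.3
tool_pos: [0.4904, 0.1399, 0.0316]
tool_rot: [0.615, 0.788, -0.0, 0.001]
force: [1.1, -6.9, 0.5]
width: 0.0004
```

```bash
python3 st.py
```

```text
t 10.3 loader x,y,z mm [-60.5   0.4  31.6] yaw 1.816 Ftool [-6.95 -0.62 -0.46] mom [ 0.07 -1.12  0.07] w 0.0003906847959709525 Rz [ 0.    -0.001 -1.   ]
```

>>> step_arm:
  deltas: [1, 0.5, 0, 0, 0, 1, 0.5, 0, 0, 0, 1, 0.5, 0, 0, 0, 1, 0.5, 0, 0, 0, 1, 0, 0, 0, 0]

```text
time: 10.92
tool_pos: [0.4899, 0.1416, 0.0316]
tool_rot: [0.615, 0.788, -0.001, 0.001]
force: [0.4, -7.7, 1.1]
width: 0.0003
```

```bash
python3 st.py
```

```text
t 10.925 loader x,y,z mm [-58.8   0.5  31.6] yaw 1.8161 Ftool [-7.57 -1.52 -1.08] mom [ 0.06 -1.28  0.01] w 0.00033583757232728936 Rz [ 0.    -0.002 -1.   ]
```

>>> step_arm:
  deltas: [1, 0.5, 0, 0, 0, 1, 0.5, 0, 0, 0, 1, 0.5, 0, 0, 0, 1, 0, 0, 0, 0, 1, 0, 0, 0, 0]

```text
time: 11.55
tool_pos: [0.4896, 0.1424, 0.0316]
tool_rot: [0.615, 0.788, -0.001, 0.001]
force: [1.8, -10.4, 1.3]
width: 0.0007
```

```bash
python3 st.py
```

```text
t 11.55 loader x,y,z mm [-57.9   0.5  31.6] yaw 1.8161 Ftool [-10.52  -0.82  -1.28] mom [ 0.16 -1.73  0.01] w 0.0006911718145991997 Rz [ 0.    -0.003 -1.   ]
```

The force is climbing, so this is the stop. About 1 mm of command adds about 2 N, and 1 mm more should give about 13 N.

>>> step_arm:
  deltas: [1, 0.5, 0, 0, 0, 1, 0.5, 0, 0, 0, 1, 0, 0, 0, 0, 1, 0, 0, 0, 0, 1, 0, 0, 0, 0]

```text
time: 12.18
tool_pos: [0.4896, 0.143, 0.0317]
tool_rot: [0.615, 0.788, -0.001, 0.001]
force: [1.7, -12.7, 1.4]
width: 0.0005
```

```bash
python3 st.py
```

```text
t 12.175 loader x,y,z mm [-57.3   0.5  31.7] yaw 1.8163 Ftool [-12.72  -1.47  -1.31] mom [ 0.24 -2.09 -0.08] w 0.0004753495262647565 Rz [ 0.001 -0.004 -1.   ]
```

>>> step_arm:
  deltas: [1, 0.3, 0, 0, 0, 1, 0, 0, 0, 0, 1, -2, 0, 0, 0, 1, -5, 0, 0, 0, 1, -15, 0, 0, 0]

```text
time: 12.8
tool_pos: [0.494, 0.1243, 0.0314]
tool_rot: [0.615, 0.789, 0.0, -0.0]
force: [0.7, 0.7, -0.4]
width: 0.0006
```

>>> step_arm:
  deltas: [1, -10, 0, 0, 0, -1, 0, 0, -50, 0, -1, 0, 0, -50, 0, -1, 0, 0, -50, 0, -1, 0, 0, -50, 0]

```text
time: 13.42
tool_pos: [0.4966, 0.1139, 0.2332]
tool_rot: [0.616, 0.788, 0.0, -0.0]
force: [0.8, -0.4, -0.5]
width: 0.0324
```

>>> step_arm:
  deltas: [-1, 0, 0, -50, 0, -1, 0, 0, -20, 0, -1, 40, 0, 0, 0, -1, 40, 0, 0, 0, -1, 0, 0, 0, 0]

```text
time: 14.05
tool_pos: [0.4767, 0.1935, 0.3015]
tool_rot: [0.614, 0.789, 0.0, -0.0]
force: [0.9, 0.1, 0.4]
width: 0.0816
```

```bash
python3 st.py; python3 - <<'E'
from h import *
d=cap('wrist','w3.png')
cv2.imwrite('pics/w3b.png',cv2.resize(d['image'],(800,600),interpolation=cv2.INTER_CUBIC)[:,:,::-1])
E
```

```text
t 14.05 loader x,y,z mm [ -5.2   0.7 301.5] yaw 1.8188 Ftool [-0.08  0.93 -0.42] mom [ 0.02 -0.02 -0.01] w 0.08163853087464064 Rz [-0.     0.001 -1.   ]
```

View pics/w3b.png

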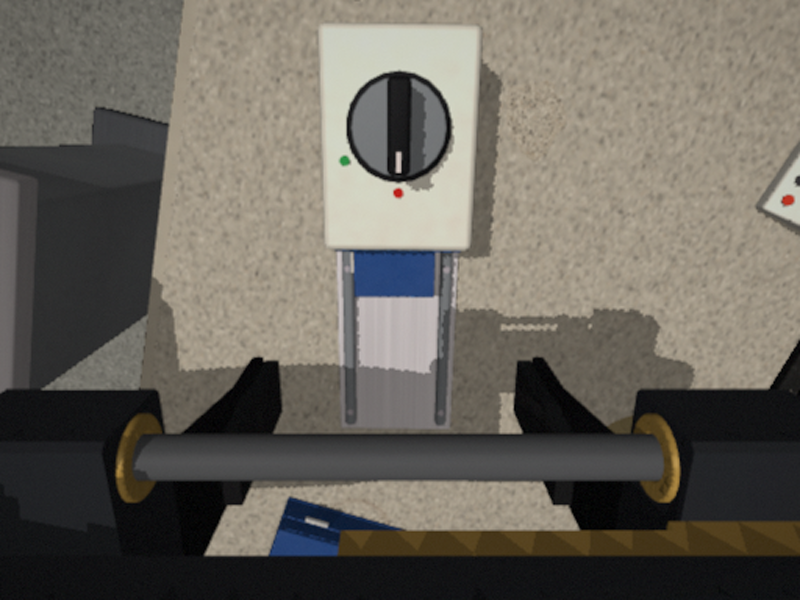

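The box is in: its rear edge is at v≈296, with the roof edge at v=248. The dial bar runs from (398,76) to (398,173), straight along the axis. The roof's far corners are (320,27) and (480,27).

```bash
python3 - <<'E'
from h import *
d=load('w3.png');k=.64
Rm=R.from_quat(d['s']['tool_rot']).as_matrix();f=lambda u,v,z:1e3*Rm.T@(ray(d,u*k,v*k,z)-d['s']['tool_pos'])
for n,u,v,z in[('bar far',398,76,.13),('bar near',398,173,.13),('disc c',399,126,.1),('roof FL',320,27,.082),('roof FR',480,27,.082),('NL',327,248,.082),('NR',469,248,.082),('boxrear',396,296,.042)]:print(n,f(u,v,z).round(1))
E
```

```text
bar far [117.    0.6 171.6]
bar near [ 62.9   0.7 171.6]
disc c [ 90.4   1.3 201.6]
roof FL [151.  -49.4 219.6]
roof FR [151.   53.3 219.6]
NL [  6.6 -50.8 219.5]
NR [  6.7  52.4 219.5]
boxrear [-42.2  -0.8 259.5]
```

>>> step_arm:
  deltas: [-1, 45, 0.5, 0, 0, -1, 45, 0.5, 0, 0, -1, 0, 0, 50, 0, -1, 0, 0, 50, 0, -1, 0, 0, 50, 0]

```text
time: 14.72
tool_pos: [0.457, 0.2783, 0.1501]
tool_rot: [0.616, 0.788, 0.0, 0.0]
force: [0.2, 0.3, 0.6]
width: 0.087
```

>>> step_arm:
  deltas: [-1, 0, 0, 20, 0, -1, 0, 0, 12, 0, -0.3, 0, 0, 0, 0, 0.2, 0, 0, 0, 0, 0.4, 0, 0, 0, 0]
  squeeze: 20

```text
time: 15.35
tool_pos: [0.4574, 0.2799, 0.1209]
tool_rot: [0.615, 0.788, 0.001, 0.001]
force: [0.0, 0.2, 0.6]
width: 0.0648
```

```bash
python3 st.py; python3 - <<'E'
from h import *
d=cap('scene','s4.png');e=cap('side','d4.png')
f=lambda x,y,i:cv2.resize(i[y:y+90,x:x+120],(400,300),interpolation=cv2.INTER_CUBIC)
cv2.imwrite('pics/m4.png',np.hstack([f(130,130,d['image']),f(180,180,e['image'])])[:,:,::-1])
E
```

```text
t 15.35 loader x,y,z mm [ 83.3  -1.4 120.9] yaw 1.8158 Ftool [ 0.19  0.09 -0.6 ] mom [-0.01 -0.04 -0.01] w 0.06475948323522016 Rz [ 0.002  0.001 -1.   ]
```

View pics/m4.png

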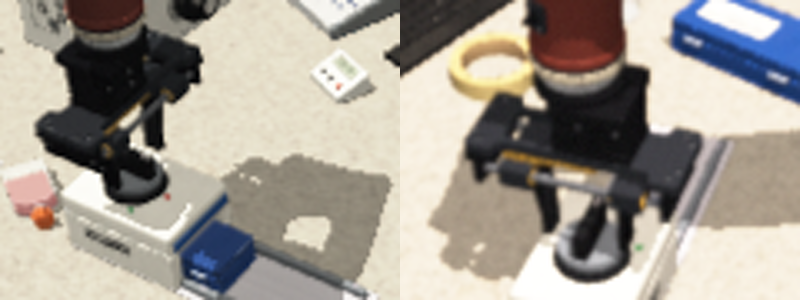

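The fingers straddle the bar from both sides, so I'll close on it.

>>> step_arm:
  deltas: [0.5, 0, 0, 0, 0, 1, 0, 0, 0, 0, 1, 0, 0, 0, 0, 1, 0, 0, 0, 0, 1, 0, 0, 0, 0]
  squeeze: 20

```text
time: 16.08
tool_pos: [0.4559, 0.2794, 0.1194]
tool_rot: [0.615, 0.788, -0.001, -0.0]
force: [-2.7, -0.4, 1.7]
width: 0.0138
```

```bash
python3 st.py
```

```text
t 16.075 loader x,y,z mm [ 83.2   0.2 119.4] yaw 1.8157 Ftool [ 0.24 -2.7  -1.71] mom [ 0.45 -0.01  0.05] w 0.013780446526642775 Rz [-0.001 -0.    -1.   ]
```

>>> step_arm:
  deltas: [1, 0, -1.3, 0, 0, 1, 0, 0, 2, 0, 1, 0, 0, 2, 0, 1, 0, 0, 2, 0, 1, 0, 0, 2, 0]
  squeeze: 30

```text
time: 16.7
tool_pos: [0.4558, 0.2794, 0.1123]
tool_rot: [0.615, 0.788, 0.001, 0.0]
force: [-4.6, -2.1, 19.2]
width: 0.0134
```

```bash
python3 st.py
```

```text
t 16.7 loader x,y,z mm [ 83.2   0.2 112.3] yaw 1.8158 Ftool [ -0.91  -4.96 -19.19] mom [ 0.87 -0.24  0.08] w 0.013418564119405995 Rz [ 0.001  0.    -1.   ]
```

The dial is fully in: 7.1 mm down and bottomed at 19 N. I'll ease up a little and turn it clockwise, which is positive about tool z.

>>> step_arm:
  deltas: [1, 0, 0, -0.5, 0.1, 1, 0, 0, 0, 0.15, 1, 0, 0, 0, 0.15, 1, 0, 0, 0, 0.15, 1, 0, 0, 0, 0]

```text
time: 17.32
tool_pos: [0.4556, 0.2793, 0.1125]
tool_rot: [0.807, 0.591, 0.0, 0.0]
force: [-0.6, -0.8, 5.2]
width: 0.0141
```

```bash
python3 st.py
```

```text
t 17.325 loader x,y,z mm [ 83.2   0.5 112.5] yaw 1.2643 Ftool [-0.96 -0.35 -5.21] mom [-0.04 -0.18 -0.02] w 0.014107144191906264 Rz [ 0.001  0.    -1.   ]
```

Turned 0.55 rad smoothly and still held in. Now the rest.

>>> step_arm:
  deltas: [1, 0, 0, 0, 0.15, 1, 0, 0, 0, 0.15, 1, 0, 0, 0, 0.15, 1, 0, 0, 0, 0.05, 1, 0, 0, 0, 0]

```text
time: 17.95
tool_pos: [0.4554, 0.2794, 0.1125]
tool_rot: [0.928, 0.373, 0.0, -0.0]
force: [-0.5, -0.1, 5.1]
width: 0.0136
```

```bash
python3 st.py
```

```text
t 17.95 loader x,y,z mm [ 83.3   0.6 112.5] yaw 0.7655 Ftool [-0.44 -0.3  -5.12] mom [ 0.01 -0.19  0.02] w 0.013620051770449068 Rz [ 0.001  0.    -1.   ]
```

>>> step_arm:
  deltas: [1, 0, 0, 0, 0.03, 1, 0, 0, 0, 0, 1, 0, 0, -3, 0, 1, 0, 0, -4, 0, 1, 0, 0, 0, 0]

```text
time: 18.58
tool_pos: [0.4554, 0.2793, 0.1192]
tool_rot: [0.933, 0.36, 0.0, 0.0]
force: [1.8, 0.3, 2.3]
width: 0.0136
```

```bash
python3 st.py
```

```text
t 18.575 loader x,y,z mm [ 83.2   0.7 119.2] yaw 0.736 Ftool [ 1.54  0.95 -2.32] mom [-0.12  0.16 -0.36] w 0.013643167440367714 Rz [ 0.001  0.    -1.   ]
```

The end stop shows as a -0.36 N m moment, and the dial is up. I'll open and retreat.

>>> step_arm:
  deltas: [0.5, 0, 0, 0, 0, 0, 0, 0, 0, 0, 0, 0, 0, 0, 0, 0, 0, 0, -20, 0, 0, 0, 0, -40, 0]

```text
time: 19.2
tool_pos: [0.4534, 0.2784, 0.1774]
tool_rot: [0.933, 0.36, -0.003, 0.0]
force: [0.9, 0.1, 0.1]
width: 0.0425
```

>>> step_arm:
  deltas: [0, 0, 0, -50, 0, -0.5, 0, 0, -40, -0.15, -1, 0, 0, -30, -0.15, -1, -62, 0, 0, -0.15, -1, -62, 0, 0, -0.15]

```text
time: 19.82
tool_pos: [0.3994, 0.1677, 0.299]
tool_rot: [0.783, 0.622, -0.0, 0.0]
force: [0.9, -1.3, 0.4]
width: 0.0753
```

>>> step_arm:
  deltas: [-1, 0, 0, 0, -0.15, -1, 0, 0, 0, -0.15, -1, 0, 0, 0, -0.15, -1, 0, 0, 0, 0, -1, 0, 0, 0, 0]

```text
time: 20.45
tool_pos: [0.4002, 0.1684, 0.2989]
tool_rot: [0.628, 0.778, -0.0, -0.0]
force: [-0.1, 0.0, -0.0]
width: 0.0869
```

```bash
python3 st.py; python3 - <<'E'
from h import *
d=cap('wrist','w5.png');e=cap('side','d5.png')
B=cv2.resize(e['image'][190:290,190:323],(512,384),interpolation=cv2.INTER_CUBIC)
cv2.imwrite('pics/m5.png',cv2.resize(np.hstack([d['image'],B]),(800,300))[:,:,::-1])
E
```

```text
t 20.45 loader x,y,z mm [-11.   81.  298.9] yaw 1.7829 Ftool [ 0.02 -0.05  0.03] mom [-0.02  0.1  -0.01] w 0.0868557713323753 Rz [-0. -0. -1.]
```

View pics/m5.png

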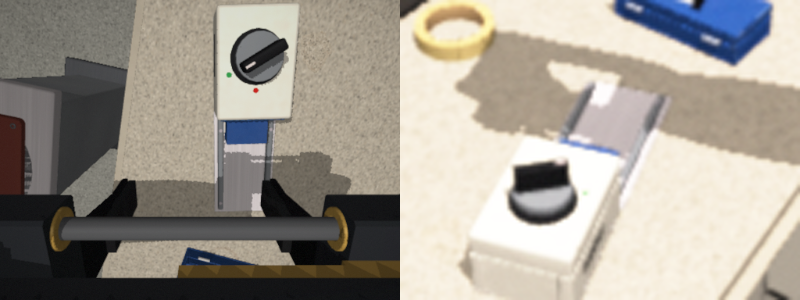

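The dial's white line now points to the green dot at (229,75). Next I'll check the angle and the box position.

```bash
python3 - <<'E'
from h import *
d=load('w5.png');k=1.28
g=cv2.cvtColor(d['image'],cv2.COLOR_RGB2GRAY)
P=lambda u,v,z:ray(d,u*k,v*k,z)[:2]
v=P(285,44,.13)-P(245,67,.13);print('dial',1.815-np.arctan2(v[1],v[0]),np.linalg.norm(v))
c=P(258,56,.1); 
y=1.815;ax=np.array([np.cos(y),np.sin(y)]);o=np.array([.5233,.0095])+.195*ax
l=P(227,144,.042);r_=P(267,142,.042)
print('box rear x',(l-o)@ax,(r_-o)@ax)
E
```

```text
dial 1.0886831165167354 0.05098504834128266
box rear x -0.04704381578950127 -0.0457083926242456
```

```bash
python3 -c "
from h import *
print(r.finish_job())"
```

```text
the job is handed in; nothing more can be done
None
```

I pushed the slide box home and locked the dock, then handed the job in at about 20.5 s; no verdict is reported.

**Box:** The closed fingers met the feeler at about 6–7 N, then pushed on to the firm stop. The last force I read was 12.7 N; I then advanced 0.3 mm more without reading the force. The last picture puts the box's rear edge about 46–47 mm outside the mouth. That leaves its centre about 24 mm inside, and it lies straight.

**Dial:** I gripped the bar and pressed it in 7 mm, bottoming briefly at 19 N. I turned it clockwise until the end stop pushed back, then let it up. The last picture measures about 1.09 rad against a nominal 1.047, which is within measuring error, with the white line pointing at the green mark.

**Not confirmed:**
- **Feeler and dial spring:** neither can be read directly. I judged them from the force rise and the tool's height.
- **Sideways force:** about 5 N showed on the tool while I pressed the dial, and I didn't explain it. It was gone once the dial turned.
- **Bystanders:** I saw no sign of any being touched, but I didn't measure their positions afterwards.

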